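# Stow the manifold in the paddle-latched accessory box

### The arm

A 7-joint arm with a two-finger parallel gripper is mounted at the origin on the work surface. World frame = base frame: x ahead of the robot, y to its left, z up, the work surface at z = 0. Lengths are in m, angles in rad, forces in N, time in s.
With the tool pointing down it reaches from about 0.35 to 0.9 m from the base axis. Payload 8.1 kg.
Tool frame: the origin (TCP) lies at the very end of the fingers, on their centre line; the grasp point (between the pads) lies 19 mm behind it; z points along the fingers, y is the line along which they close (so a half turn about z gives the same grasp; the last joint's range is limited). The gripper opens to 85 mm and grips with 20 to 120 N. Pads are 22 mm wide; open, the fingers measure 114 mm over their backs; the gripper's body (76 mm by 85 mm) begins 54 mm behind the grasp point. The pads swing forward as they close: fully open they stand 13 mm farther back than shut.
Start: joints at [1.087, 0.434, 0.025, 1.573, -0.012, 1.134, -0.075], TCP at [0.232, -0.58, 0.231] pointing down, gripper open.
Joint ranges: [-2.62, 2.62], [-0.44, 2.09], [-1.27, 1.32], [0.08, 2.57], [-1.32, 4.46], [0.12, 2], [-2.74, 2.74]. Speed limits (rad/s): [2.22, 2.22, 3.01, 3.01, 3.14, 3.14, 3.14].

### API

Orientations are given as a 3x3 rotation matrix whose columns are the frame's x, y, z axes.
In Python, from station import r gives the robot as it stands.
- The arm moves only by the shell command python3 -m handwheel 'ROWS' [OPENING] [FORCE]. ROWS is JSON, a list of rows, each a list of 4 numbers: the shift along the tool's x, y, z in mm, then the turn about the tool's z in rad. In form: [[dx, dy, dz, turn], ...]. A call has 1 to 5 rows; each row is the pose to reach, as a shift and turn from the pose commanded when the call began, along the tool's axes at that moment; what a row does not reach only later rows make up. A row lasts 1/12 s, in which the tool goes at most 41.7 mm and 7.16 degrees, less where a joint would pass 70% of its speed; a pose out of reach is approached as far as the arm can. A call with a gripper value outside its range is refused whole. OPENING is the finger opening in mm, from 0 to 85.4, set as the call begins (- or left out, the last holds). The fingers move at their own pace and stop on an object; FORCE is the grip in N (left out, the last holds). Time passes only in rows, so rows that repeat a pose let the fingers close. It gives the time, the measured TCP pose, the force, the opening and the grip force at its end, in the units of the state.
- r.read_state(): the state, without advancing time (a new reading comes with each control period).
- r.read_camera(name): name is "scene" or "top" or "wrist"; returns a dict with "img" (480x640x3 uint8, red, green, blue), "camera_matrix" (3x3 intrinsics, pixels), "xyz" and "attitude" of the camera in the world; the wrist camera has in their place "T_tool_cam" (4x4, takes a point from camera to tool coordinates, whose origin is the TCP and whose axes are the flange's). Camera axes: x right, y down, z forward; pixel columns grow to the right and rows downward; lengths in m; the calibration is good to about 2 mm. The wrist camera is an equidistant fisheye: a pixel r from the principal point sees the ray r / f radians off the axis. A picture is of the moment at which its call begins: read the wrist's pose just before it. There is no depth.
- r.job_done(): hands the job in; it is judged then, once.
The state is a dict: "clock": time; "joint_pos": joint angles; "dq": joint speeds; "effort": joint torques, N m; "position": TCP position; "eef_rot": TCP orientation; "ft_force": force on the tool from outside, world axes, zero at the start; "ft_torque": the same for the moment, N m; "width": opening from 0.0 (shut) to 1.0 (fully open); "finger_force": force on a finger pad.
Only numpy, scipy, OpenCV 4.12 (cv2) and the standard library are available. Lean on these libraries where they do the work, as an engineer would, in place of code of your own. Each camera call takes 0.05 s, during which the arm holds its last target. There are 200 camera calls.

### The job

Put the aluminium manifold block away in the accessory box that it is lying on: first take it off the lid and set it down on the table, then pull the recessed paddle up to trip the latch while raising the lid, and swing the lid up until it stands upright or beyond and stays there by itself. Then lower the block, ports up, into the box's large compartment, letting go only once it is on the floor, and leave the lid standing open and everything else on the table where it is.

Things in the scene. Friction and masses are not known exactly. Their poses are not given: they have to be found in the camera images.
- box: Grey steel accessory box fixed to the table, 230 (x) x 280 (y) x 110 mm high without the lid, walls and floor 6 mm. Origin: centre of its underside; z up. Its front, with the paddle, faces its own -x; the lid's hinge runs along its +x rim.
- bay (a point): Centre of the floor of the box's large compartment (box x = 0, y = +31, z = 6 mm), axes as the box's. It is 218 (x) x 205 (y) mm, 104 mm deep; a 50 mm high divider on its -y side splits off a small compartment with two fixed fittings.
- lid_hinge (a point): Point on the lid's hinge line, mid-width, at x = +115, z = 110 mm of the box. Its axes turn with the lid; shut, they are parallel to the box's. Aluminium lid, 230 (x from 0 to -230) x 280 mm, top face at z = +12, underside at z = +2 mm. Mid-width under its front edge hangs the latch bolt (y +-15 mm, to z = -20 mm); beside bolt and dish the underside is bare.
- dish (a point): Centre of the floor of the open dish sunk in the lid, at x = -145, z = -27 mm of the lid, axes as the lid's. Opening 120 (x) x 90 (y) mm, floor 39 mm below the lid's top. Its 4 mm walls and floor hang below the lid's underside to lid z = -31 mm.
- lid_front (a point): Middle of the lid's front edge (at -230, 0, +7 mm of the lid), axes as the lid's.
- lid (a joint): Lid angle in rad: 0 shut, pi/2 upright, stop at 1.8. Stiff hinge: the lid stays where it is left; friction 0.55 N m, lid 0.4 kg. Shut, the latch holds it until the paddle has turned about 0.4 rad; once its front has risen some 20 mm the latch is clear and the paddle may be let go.
- paddle_lip (a point): Middle of the free edge of the black paddle in the dish: a plate 55 (x) x 74 (y) x 6 mm hinged along y at lid x = -92, z = +6 mm, the dish's rear. At rest it is level, 3 mm below the lid's top, its lip at lid x = -147 mm; in front of the lip the dish is open for 58 mm, under it 30 mm are free: room for fingertips that lean forward under the lip.
- paddle (a joint): Paddle angle in rad: 0 at rest, lip rises as it grows, stop at 0.55. Spring-loaded (2 to 5 N at the lip), returns by itself. At the stop it carries the lid along.
- manifold_center (a point): Centre of the aluminium manifold block (half-way up its body): body 36 (x) x 150 (y) x 40 mm (z up), round dark plugs stand out 5 mm at each y end (160 mm overall), two dark round ports 22 mm in diameter and 8 mm high on top at y = +-50 mm. 0.25 to 0.5 kg. Starts lying on the closed lid across the paddle's dish.
- bottle_mid (a point): Bystander: white bottle, 64 mm in diameter, 170 mm tall, standing close beside the box; point at half height.
- can_mid (a point): Bystander: can, 66 mm in diameter, 120 mm tall, standing close beside the box; point at half height.
- tee_mid (a point): Bystander: steel pipe tee lying flat, run 130 mm along y, stub 60 mm to +x, 36 mm thick at most; point at the middle of the run.
- wrench_mid (a point): Bystander: wrench lying along its x, 190 mm long; point near its middle.
- driver_mid (a point): Bystander: screwdriver lying along its x, 200 mm long; point near its middle.
- flange_mid (a point): Bystander: round steel flange lying in front of the box, 80 mm in diameter, 28 mm high; point at half height.
- bin_mid (a point): Bystander: open grey parts bin 160 (x) x 220 (y) x 80 mm with fittings; point at its centre.
- fixture: Bystander: fixed black assembly fixture, base 220 (x) x 180 (y) mm, uprights to 192 mm; origin at the centre of its underside.
Mind the look-alikes: they are no part of the job. There is more than one size of the part that bears manifold_center; the job needs the largest.

How it is judged:
On the way, in this order (a step that is already met when the one before it is completed fails the run):
1. the manifold is set down on the table, released and at rest (height (world z) of manifold_center below 0.045 m and linear speed of manifold below 0.03 m/s and contact force between the fingers and manifold below 0.1 N and value of joint lid below 0.05 rad), for 0.2 s.
2. the lid is raised with the paddle pulled (value of joint paddle above 0.3 rad and value of joint lid above 0.08 rad), for 0.1 s.
3. the lid stands upright or beyond (over 1.25 rad), untouched by the robot (value of joint lid above 1.25 rad and value of joint paddle below 0.15 rad and contact force between each of the fingers, the arm and lid below 0.1 N), for 0.3 s.
4. the manifold, still held by the fingers, is lowered onto the floor of the large compartment (x of manifold_center in the frame of box between -0.1 and 0.1 m and y of manifold_center in the frame of box between -0.07 and 0.13 m and z of manifold_center in the frame of box below 0.036 m and contact force between the fingers and manifold above 1 N), for 0.1 s.
At the end, for the whole second after the job is handed in: The manifold block lies flat (within 7 degrees), ports up, on the floor of the box's large compartment (its centre within 6 mm of its resting height), released and at rest; the lid stands open by more than 1.25 rad and the paddle is back at rest (x of manifold_center in the frame of box between -0.1 and 0.1 m and y of manifold_center in the frame of box between -0.07 and 0.13 m and z of manifold_center in the frame of box below 0.032 m and angle between manifold_center's own z axis and vertical below 0.12 rad and linear speed of manifold below 0.02 m/s and contact force between the fingers and manifold below 0.1 N and value of joint lid above 1.25 rad and value of joint paddle below 0.15 rad); the robot touches nothing.
It fails at once if the lid is raised with the manifold still on it (value of joint lid between 0.06 and 0.6 rad and contact force between manifold and lid above 0.3 N).
It fails at once if a bystander is disturbed (any of them moved over 30 mm) (distance of any of bottle_mid, can_mid, tee_mid, wrench_mid, driver_mid, bin_mid, flange_mid from where it was at the start of the episode above 0.03 m).
It also fails if it takes over 72 s, if anything falls off the work surface, if the arm or the gripper's body presses on something with over 40 N, if the wrist force passes 120 N, or if a joint passes its speed limit or range.

## Working session

There is one attempt and no reset: what is moved stays moved. The work goes in short steps, Python scripts to look and compute and a shell command to move; the robot and the scene stay as the last step left them, time stands still between calls to the robot, and variables do not carry over. Pictures are saved under pics/ and viewed, at most 13 in all, crops included, and the job is handed in when it is done.

```bash
ls; mkdir -p pics; python3 - <<'E'
from station import r
import cv2,numpy as np
s=r.read_state(); print(s['clock'],s['position'],s['eef_rot'],s['width'])
for n in ['top','scene']:
    c=r.read_camera(n); cv2.imwrite(f'pics/{n}0.png',c['img'][:,:,::-1]); print(n,c['camera_matrix'],c['xyz'],c['attitude'])
E
```

```text
pics
0.0 [ 0.23206583 -0.57976954  0.23052325] [[ 9.28365634e-01  3.71667488e-01 -7.26731955e-04]
 [ 3.71668169e-01 -9.28364566e-01  1.41559771e-03]
 [-1.48540550e-04 -1.58429540e-03 -9.99998734e-01]] 0.9995933544424188
top [[552.86106445   0.         322.3192464 ]
 [  0.         552.86106445 237.47792199]
 [  0.           0.           1.        ]] [ 0.317554   -0.02570479  1.39513265] [[-0.01481069 -0.98184153  0.18912393]
 [-0.99971938  0.01803816  0.01535546]
 [-0.01848807 -0.18884343 -0.98183316]]
scene [[601.24476282   0.         329.47772013]
 [  0.         601.24476282 245.16809997]
 [  0.           0.           1.        ]] [ 2.02574903 -0.44684324  1.11160486] [[ 0.27995753  0.52779168 -0.80191005]
 [ 0.95997942 -0.16083053  0.22928813]
 [-0.00795525 -0.83400808 -0.55169487]]
```

View pics/top0.png

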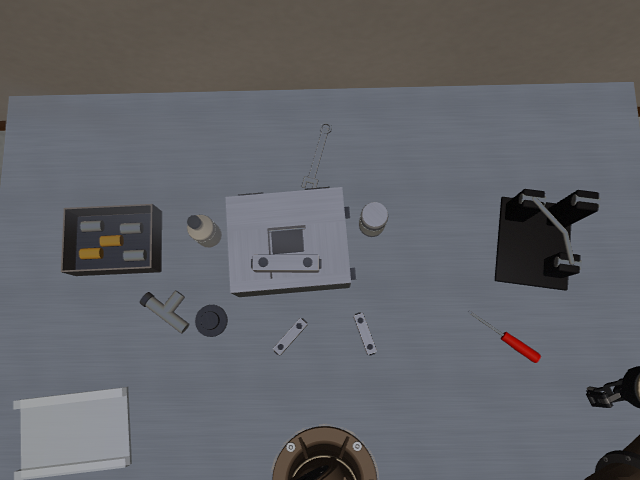

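View pics/scene0.png

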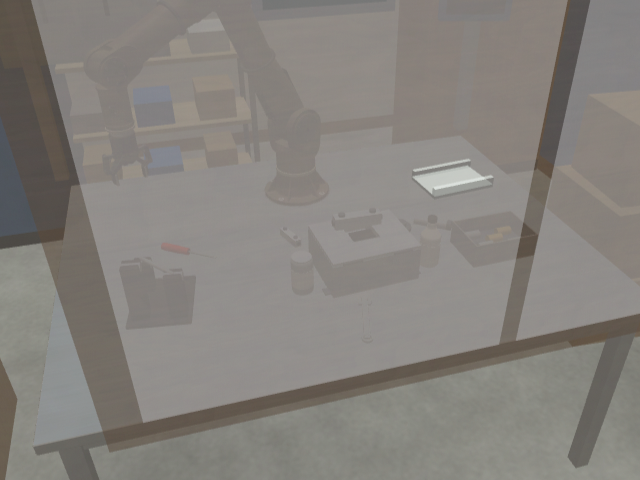

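Top view: the box is at about (288,240). The block lies on its lid at (286,262), and two smaller look-alikes lie on the table at (290,336) and (365,333). The bottle is at (202,230), the can at (373,218) and the flange at (211,320). The one on the lid fits the description, because it lies across the paddle's dish and is the longest. I'll confirm this in an enlarged crop.

```bash
cat > h.py <<'E'
import numpy as np,cv2
from station import r
K=np.array([[552.861,0,322.319],[0,552.861,237.478],[0,0,1]])
C=np.array([0.317554,-0.02570479,1.39513265])
R=np.array([[-0.01481069,-0.98184153,0.18912393],[-0.99971938,0.01803816,0.01535546],[-0.01848807,-0.18884343,-0.98183316]])
def top(u,v,z):
    d=R@np.linalg.inv(K)@np.array([u,v,1.]); return C+d*(z-C[2])/d[2]
def proj(p):
    q=K@(R.T@(np.array(p)-C)); return q[:2]/q[2]
E
python3 - <<'E'
import cv2
im=cv2.imread('pics/top0.png')[170:360,190:390]
cv2.imwrite('pics/crop0.png',cv2.resize(im,(800,760))[:600] if 0 else cv2.resize(im,None,fx=3.15,fy=3.15,interpolation=cv2.INTER_CUBIC))
E
```

```text
(no output)
```

View pics/crop0.png

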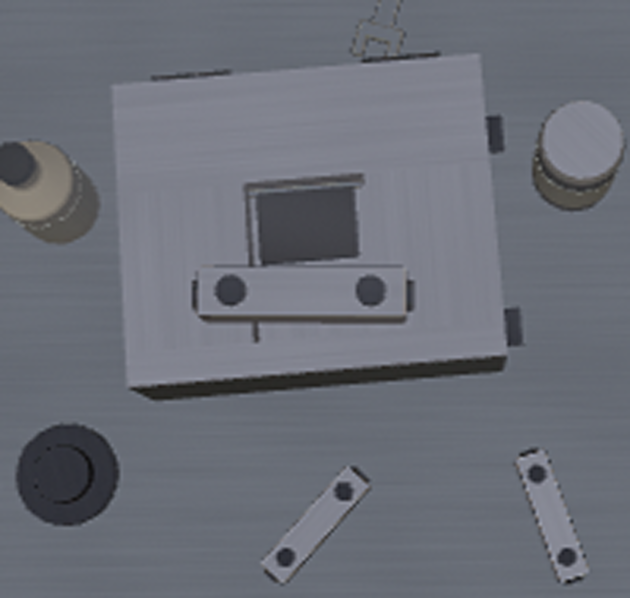

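The crop confirms it. The block on the lid has its ports at crop (230,290) and (370,290) and is clearly larger than the two on the table. The lid corners are at crop (112,86), (481,55), (506,358) and (128,387), and the paddle is the dark plate at about (307,227).

```bash
python3 - <<'E'
from h import *
f=lambda u,v,z: top(190+u/3.15-.34,170+v/3.15-.34,z)
cs=[f(*p,.122) for p in [(112,86),(481,55),(506,358),(128,387)]]
BL,BR,FR,FL=cs
for c in cs: print(c.round(4))
print([np.linalg.norm(a-b).round(4) for a,b in [(BL,BR),(BR,FR),(FR,FL),(FL,BL)]])
ctr=sum(cs)/4; ex=(BL+BR-FL-FR)/2; ey=(BL+FL-BR-FR)/2
print('ctr',ctr,'yaw',np.arctan2(ex[1],ex[0]),np.arctan2(-ey[0],ey[1]))
p1,p2=f(230,290,.170),f(370,290,.170)
print('ports',p1,p2,np.linalg.norm(p1-p2),'man',(p1+p2)/2,'yaw',np.arctan2(-(p1-p2)[0],(p1-p2)[1]))
# lip, bottle, can, flange, freespots
print('paddle lip',f(309,263,.119), 'bottle cap',top(195,222,.17),'can',top(375,214,.12),'flange',top(211,320,.028))
for p in [(290,336),(365,333),(430,270),(320,185),(470,312),(500,280)]: print(p,top(*p,0).round(3))
# paddle dark mask
E
```

```text
[0.6655 0.2245 0.122 ]
[ 0.6842 -0.0554  0.122 ]
[ 0.454  -0.0687  0.122 ]
[0.4373 0.2086 0.122 ]
[np.float64(0.2806), np.float64(0.2306), np.float64(0.2778), np.float64(0.2288)]
ctr [0.56026018 0.07723827 0.122     ] yaw 0.06379196107735613 0.06336619440794365
ports [0.50063629 0.1280345  0.17      ] [0.49888733 0.02830885 0.17      ] 0.09974098606333205 man [0.49976181 0.07817167 0.17      ] yaw -0.01753595971022648
paddle lip [0.52749299 0.07571906 0.119     ] bottle cap [0.59479346 0.28310457 0.17      ] can [ 0.61740321 -0.13114741  0.12      ] flange [0.37944111 0.27228831 0.028     ]
(290, 336) [0.338 0.08  0.   ]
(365, 333) [ 0.343 -0.106  0.   ]
(430, 270) [ 0.497 -0.275  0.   ]
(320, 185) [0.726 0.    0.   ]
(470, 312) [ 0.39  -0.369  0.   ]
(500, 280) [ 0.469 -0.45   0.   ]
```

```bash
python3 -m handwheel '[[0,0,-5,-0.12],[0,0,-10,-0.24],[0,0,-15,-0.36],[0,0,-20,-0.48],[0,0,-20,-0.6]]' 85 | tail -3
python3 -m handwheel '[[0,0,0,-0.12],[0,0,0,-0.24],[0,0,0,-0.36],[0,0,0,-0.48],[0,0,0,-0.573]]' >/dev/null
python3 -m handwheel '[[33,13,0,0],[66,26,0,0],[99,38,0,0],[132,51,0,0],[166,64,0,0]]'>/dev/null
python3 -m handwheel '[[33,13,0,0],[66,26,0,0],[99,38,0,0],[132,51,0,0],[166,64,0,0]]'>/dev/null
python3 -m handwheel '[[33,13,0,0],[66,26,0,0],[99,38,0,0],[132,51,0,0],[166,64,0,0]]'>/dev/null
python3 -m handwheel '[[33,13,0,0],[66,26,0,0],[99,38,0,0],[132,51,0,0],[166,64,0,0]]'
python3 - <<'E'
from h import *
s=r.read_state(); print(s['clock'],s['position'],s['eef_rot'],s['joint_pos'])
c=r.read_camera('wrist'); cv2.imwrite('pics/w1.png',c['img'][:,:,::-1]); print(c['camera_matrix'],c['T_tool_cam'])
E
```

```text
ft_force: [-0.0, 0.1, -0.8]
width: 0.998
finger_force: 0.0
clock: 2.6
position: [0.4997, 0.0806, 0.2511]
eef_rot: [[0.018, 1.0, -0.0], [1.0, -0.018, -0.0], [-0.0, -0.0, -1.0]]
ft_force: [0.9, -0.2, -0.1]
width: 0.993
finger_force: 0.0
2.6 [0.49972031 0.08059783 0.25105033] [[ 1.77148247e-02  9.99842991e-01 -4.21475405e-04]
 [ 9.99842973e-01 -1.77150165e-02 -4.55632787e-04]
 [-4.63027693e-04 -4.13337767e-04 -9.99999807e-01]] [ 0.25710291  0.29836146 -0.65682574  1.78770653  0.20071151  1.12351192
 -0.48359279]
[[371.64829954   0.         325.35708099]
 [  0.         371.64829954 237.83209164]
 [  0.           0.           1.        ]] [[-9.41660657e-04 -9.60077847e-01 -2.79731371e-01  7.14315779e-02]
 [ 9.99998850e-01 -5.71576286e-04 -1.40456840e-03  8.27306011e-05]
 [ 1.18860719e-03 -2.79732372e-01  9.60077282e-01 -1.43855101e-01]
 [ 0.00000000e+00  0.00000000e+00  0.00000000e+00  1.00000000e+00]]
```

View pics/w1.png

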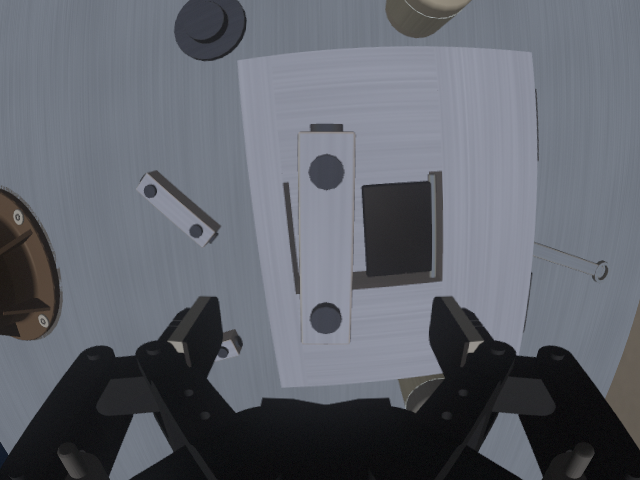

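The wrist view shows the block centred between the fingers, with ports at (326,171) and (326,318). The paddle is the dark plate at x 362–435, with its lip edge at about (366,230).

```bash
cat >> h.py <<'E'
KW=np.array([371.648,325.357,237.832])
TW=np.array([[-9.41660657e-04,-9.60077847e-01,-2.79731371e-01,7.14315779e-02],[9.99998850e-01,-5.71576286e-04,-1.40456840e-03,8.27306011e-05],[1.18860719e-03,-2.79732372e-01,9.60077282e-01,-1.43855101e-01],[0,0,0,1]])
def wrist(u,v,z,P,Q):
    a=np.array([u-KW[1],v-KW[2]]); n=np.hypot(*a); t=n/KW[0]
    d=np.array([*(a/max(n,1e-9)*np.sin(t)),np.cos(t)])
    P,Q=np.array(P),np.array(Q)
    o=P+Q@TW[:3,3]; d=Q@TW[:3,:3]@d
    return o+d*(z-o[2])/d[2]
E
python3 - <<'E'
from h import *
s=r.read_state();P,Q=s['position'],s['eef_rot']
a,b=[wrist(*p,.170,P,Q) for p in [(326,171),(326,318)]]
print(a,b,np.linalg.norm(a-b),(a+b)/2,np.arctan2(-(a-b)[0],(a-b)[1]))
l1,l2=wrist(362.5,185,.119,P,Q),wrist(368,276,.119,P,Q); print('lip',l1,l2,(l1+l2)/2,np.linalg.norm(l1-l2),np.arctan2(-(l1-l2)[0],(l1-l2)[1]))
for p in [(238,60),(532,52),(282,388)]: print('corner',wrist(*p,.122,P,Q))
box=np.array([.5602,.0772]);y=.0636; Rb=np.array([[np.cos(y),-np.sin(y)],[np.sin(y),np.cos(y)]])
print('lip pred',box+Rb@[.115-.147,0])
print('bottle base?',)
E
```

```text
[0.50224072 0.13714551 0.17      ] [0.50113958 0.03781866 0.17      ] 0.0993329515343613 [0.50169015 0.08748208 0.17      ] -0.011085615189178796
lip [0.52963635 0.12134443 0.119     ] [0.53518068 0.04800848 0.119     ] [0.53240851 0.08467645 0.119     ] 0.07354522869009741 0.07545833987010782
corner [0.43846183 0.21822667 0.122     ]
corner [0.66998183 0.23537673 0.122     ]
corner [ 0.45928045 -0.0633861   0.122     ]
lip pred [0.5282647  0.07516617]
bottle base?
```

```bash
python3 -m handwheel '[[0,0,0,0],[0,0,0,0],[0,0,0,0]]'; python3 - <<'E'
from h import *
s=r.read_state(); P,Q=s['position'],s['eef_rot']; print(s['clock'],P)
c=r.read_camera('wrist'); cv2.imwrite('pics/w2.png',c['img'][:,:,::-1])
g=c['img'].astype(int).sum(2)
m=(g[100:370,300:350]<230).astype(np.uint8)
n,l,st,ce=cv2.connectedComponentsWithStats(m)
ps=[]
for i in range(1,n):
    if st[i,4]>300:
        u,v=ce[i]+[300,100]; p=wrist(u,v,.170,P,Q); print(st[i],u,v,p)
E
```

```text
clock: 2.9
position: [0.4992, 0.0781, 0.2509]
eef_rot: [[0.018, 1.0, -0.001], [1.0, -0.018, -0.001], [-0.001, -0.001, -1.0]]
ft_force: [-0.2, 0.0, -0.5]
width: 0.996
finger_force: 0.0
2.9 [0.49916553 0.07809455 0.25089638]
[ 10  50  35  35 918] 326.90958605664486 167.32135076252723 [0.50072895 0.12829595 0.17      ]
[ 11 200  31  31 741] 326.31983805668017 314.38461538461536 [0.49856441 0.02969909 0.17      ]
```

```bash
python3 -m handwheel '[[1,0,35,0],[1,0,70,0],[1,0,100,0],[1,0,115,0],[1,0,124,0]]' | tail -4
python3 -m handwheel '[[0,0,0,0],[0,0,0,0],[0,0,0,0],[0,0,0,0],[0,0,0,0]]' 20 50| tail -5
python3 -m handwheel '[[0,0,0,0],[0,0,0,0],[0,0,0,0],[0,0,0,0],[0,0,0,0]]'
```

```text
eef_rot: [[0.019, 1.0, -0.003], [1.0, -0.019, -0.001], [-0.001, -0.003, -1.0]]
ft_force: [-0.5, -0.1, -0.1]
width: 0.993
finger_force: 0.0
position: [0.5004, 0.0804, 0.1288]
eef_rot: [[0.018, 1.0, 0.002], [1.0, -0.018, -0.0], [0.0, 0.002, -1.0]]
ft_force: [-0.8, -1.2, 6.1]
width: 0.417
finger_force: 49.4
clock: 4.2
position: [0.5004, 0.0803, 0.1287]
eef_rot: [[0.018, 1.0, 0.002], [1.0, -0.018, -0.0], [-0.0, 0.002, -1.0]]
ft_force: [-1.2, -1.2, 5.6]
width: 0.417
finger_force: 49.5
```

```bash
python3 -m handwheel '[[0,0,-15,0],[0,0,-30,0],[0,0,-45,0],[0,0,-60,0],[0,0,-75,0]]' | tail -4
python3 -m handwheel '[[-33,-2,0,0],[-66,-4,0,0],[-99,-7,0,0],[-132,-9,0,0],[-165,-12,0,0]]' >/dev/null
python3 -m handwheel '[[-33,-2,0,0],[-66,-4,0,0],[-99,-7,0,0],[-132,-9,0,0],[-165,-12,0,0]]' | tail -6
python3 -m handwheel '[[0,0,35,0],[0,0,70,0],[0,0,105,0],[0,0,140,0],[0,0,165,0]]' >/dev/null
python3 -m handwheel '[[0,0,10,0],[0,0,15,0],[0,0,20,0],[0,0,25,0],[0,0,28,0]]'
python3 -m handwheel '[[0,0,0,0],[0,0,0,0],[0,0,0,0]]'
```

```text
eef_rot: [[0.017, 1.0, 0.0], [1.0, -0.017, -0.0], [-0.0, 0.0, -1.0]]
ft_force: [0.2, -0.3, -3.9]
width: 0.413
finger_force: 51.3
clock: 5.45
position: [0.4695, -0.2509, 0.2028]
eef_rot: [[0.017, 1.0, 0.0], [1.0, -0.017, -0.0], [-0.0, 0.0, -1.0]]
ft_force: [-0.3, -0.4, -4.0]
width: 0.416
finger_force: 51.5
clock: 6.28
position: [0.4709, -0.2497, 0.0102]
eef_rot: [[0.017, 1.0, 0.002], [1.0, -0.017, -0.001], [-0.001, 0.002, -1.0]]
ft_force: [-1.3, -0.8, -4.0]
width: 0.415
finger_force: 51.2
clock: 6.53
position: [0.4704, -0.2495, 0.01]
eef_rot: [[0.017, 1.0, 0.001], [1.0, -0.017, -0.001], [-0.001, 0.001, -1.0]]
ft_force: [-0.5, 0.6, -3.8]
width: 0.415
finger_force: 51.2
```

```bash
python3 -m handwheel '[[0,0,1,0],[0,0,2,0],[0,0,3,0],[0,0,3,0],[0,0,3,0]]'|sed -n 2p\;4p
python3 -m handwheel '[[0,0,0.5,0],[0,0,1,0],[0,0,1.5,0],[0,0,1.5,0],[0,0,1.5,0]]'|sed -n 2p\;4p
```

```text
position: [0.4701, -0.2494, 0.0068]
ft_force: [-2.7, 1.6, 5.3]
position: [0.4701, -0.2494, 0.0068]
ft_force: [-9.5, 2.4, 27.0]
```

```bash
python3 -m handwheel '[[0,0,-1,0],[0,0,-2,0],[0,0,-2,0]]'|sed -n 2p\;4p
python3 -m handwheel '[[0,0,0,0],[0,0,0,0],[0,0,0,0],[0,0,0,0],[0,0,0,0]]' 85 >/dev/null
python3 -m handwheel '[[0,0,0,0],[0,0,0,0],[0,0,0,0]]'
python3 -m handwheel '[[0,0,-15,0],[0,0,-35,0],[0,0,-65,0],[0,0,-95,0],[0,0,-125,0]]'>/dev/null
python3 -m handwheel '[[0,0,-30,-0.11],[0,0,-60,-0.22],[0,0,-90,-0.33],[0,0,-115,-0.44],[0,0,-118,-0.55]]'>/dev/null
python3 -m handwheel '[[0,0,0,-0.11],[0,0,0,-0.22],[0,0,0,-0.33],[0,0,0,-0.44],[0,0,0,-0.55]]' 0 20 >/dev/null
python3 -m handwheel '[[0,0,0,-0.11],[0,0,0,-0.22],[0,0,0,-0.33],[0,0,0,-0.44],[0,0,0,-0.55]]'
python3 -m handwheel '[[-2,33,0,0],[-4,66,0,0],[-6,99,0,0],[-8,132,0,0],[-10,161,0,0]]' >/dev/null
python3 -m handwheel '[[-2,33,0,0],[-4,66,0,0],[-6,99,0,0],[-8,132,0,0],[-10,162,0,0]]' >/dev/null
python3 -m handwheel '[[0,0,0,0],[0,0,0,0],[0,0,0,0],[0,0,0,0],[0,0,0,0]]'
python3 - <<'E'
from h import *
s=r.read_state(); print(s['clock'],s['position'],s['eef_rot'].round(4).tolist(),s['joint_pos'].round(2))
c=r.read_camera('wrist'); cv2.imwrite('pics/w3.png',c['img'][:,:,::-1])
c=r.read_camera('top'); cv2.imwrite('pics/top1.png',c['img'][:,:,::-1])
E
```

```text
position: [0.47, -0.2493, 0.0068]
ft_force: [-1.0, -0.0, 2.6]
clock: 8.28
position: [0.47, -0.2493, 0.0068]
eef_rot: [[0.017, 1.0, 0.0], [1.0, -0.017, -0.0], [-0.0, 0.0, -1.0]]
ft_force: [-0.4, 0.2, -0.2]
width: 0.995
finger_force: 0.0
clock: 9.95
position: [0.4698, -0.2493, 0.2498]
eef_rot: [[-0.998, -0.067, -0.0], [-0.067, 0.998, -0.0], [0.0, -0.0, -1.0]]
ft_force: [-0.3, -0.2, -0.2]
width: -0.001
finger_force: 0.0
clock: 11.2
position: [0.47, 0.0729, 0.2496]
eef_rot: [[-0.998, -0.06, -0.0], [-0.06, 0.998, -0.001], [0.0, -0.001, -1.0]]
ft_force: [0.8, 0.1, -0.2]
width: -0.001
finger_force: 0.0
11.2 [0.46998847 0.07290172 0.24960769] [[-0.9982, -0.0598, -0.0003], [-0.0598, 0.9982, -0.0006], [0.0004, -0.0005, -1.0]] [ 0.54  0.33 -1.01  1.84  0.31  1.14  1.05]
```

View pics/w3.png

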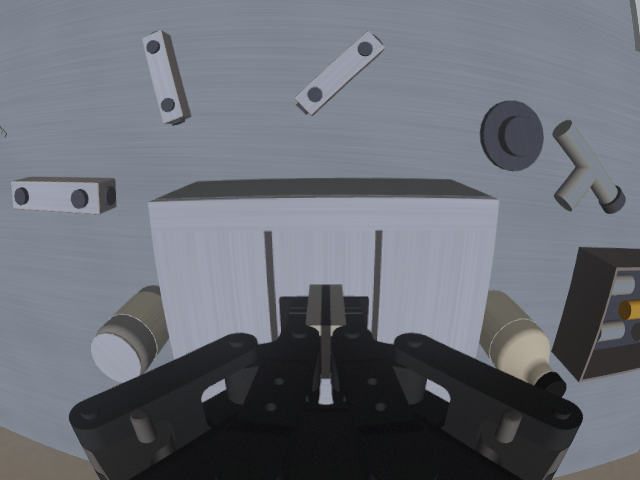

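The block now lies on the table at the left, around (65,195). The fingers are centred over the dish, whose side walls are at columns 267 and 379 and whose front end is at row 231. I'll take the exact lip position from w2.png and the dish front from this picture.

```bash
python3 - <<'E'
from h import *
y=.0636; Rb=np.array([[np.cos(y),-np.sin(y)],[np.sin(y),np.cos(y)]]); box=np.array([.5602,.0772])
tb=lambda p: (Rb.T@(p[:2]-box)*1000).round(1)
g=cv2.imread('pics/w2.png').astype(int).sum(2)
P=[.49917,.07809,.2509];Q=np.array([[.0177,.99984,-.0005],[.99984,-.0177,-.0005],[-.0005,-.0004,-1]])
for v in [195,225,255]:
    row=g[v,350:450]; i=np.where(row<130)[0]; print(v,i.min()+350,i.max()+350,row[:25:3],tb(wrist(i.min()+349.5,v,.119,P,Q)),tb(wrist(i.max()+350.5,v,.119,P,Q)))
print('front',[tb(wrist(u,231,.122,[.46999,.0729,.2496],np.array([[-.9982,-.0598,-.0003],[-.0598,.9982,-.0006],[.0004,-.0005,-1]]))) for u in (263,382)])
print('fingers', tb(np.array([.47,.0729])))
im=cv2.imread('pics/top1.png'); print(proj([.47,-.2494,.048]))
E
```

```text
195 364 430 [449 424 432 445 402 147 156 155 156] [-30.6  27. ] [21.6 23.5]
225 366 432 [452 401 445 448 449 180 144 147 141] [-30.4   3.6] [22.9 -0.6]
255 368 432 [456 387 437 435 437 438 126 135 129] [-30.1 -20.9] [ 23.  -25.6]
front [array([-88.3, -46.6]), array([-87.9,  44.2])]
fingers [-90.3   1.4]
[423.32289197 278.77036885]
```

```bash
python3 -m handwheel '[[-34,-1,0,0],[-34,-1,30,0],[-34,-1,65,0],[-34,-1,100,0],[-34,-1,125,0]]' >/dev/null
python3 -m handwheel '[[0,0,12,0],[0,0,22,0],[0,0,30,0],[0,0,30,0],[0,0,30,0]]'
python3 -m handwheel '[[-4,0,0,0],[-8,0,0,0],[-11,0,0,0],[-11,0,0,0],[-11,0,0,0]]' | sed -n 2p\;4p
python3 -m handwheel '[[-1,0,0,0],[-2,0,0,0],[-3,0,0,0],[-3,0,0,0],[-3,0,0,0]]' | sed -n 2p\;4p
```

```text
clock: 12.13
position: [0.5045, 0.0756, 0.0956]
eef_rot: [[-0.998, -0.062, 0.001], [-0.062, 0.998, 0.0], [-0.001, 0.0, -1.0]]
ft_force: [1.1, 0.2, 0.2]
width: 0.001
finger_force: 0.0
position: [0.5152, 0.0762, 0.095]
ft_force: [-1.0, 0.5, -0.4]
position: [0.5178, 0.0764, 0.0948]
ft_force: [-0.5, -0.2, 0.4]
```

```bash
python3 -m handwheel '[[-1,0,0,0],[-2,0,0,0],[-2,0,0,0],[-2,0,0,0]]' | sed -n 2p\;4p
python3 -m handwheel '[[-1,0,0,0],[-2,0,0,0],[-2,0,0,0],[-2,0,0,0]]' | sed -n 2p\;4p
python3 -m handwheel '[[-1,0,0,0],[-2,0,0,0],[-2,0,0,0],[-2,0,0,0]]' | sed -n 2p\;4p
```

```text
position: [0.5184, 0.0764, 0.0945]
ft_force: [-5.2, -0.8, 3.8]
position: [0.5185, 0.0764, 0.0942]
ft_force: [-12.8, -1.0, 7.5]
position: [0.5186, 0.0763, 0.0939]
ft_force: [-18.7, -1.2, 12.3]
```

```bash
python3 -m handwheel '[[-0.5,0,-3,0],[-1,0,-6,0],[-1.5,0,-9,0],[-2,0,-12,0],[-2,0,-12,0]]' | sed -n 2p\;4p
python3 -m handwheel '[[-0.5,0,-3,0],[-1.5,0,-6,0],[-2.5,0,-9,0],[-4,0,-12,0],[-4,0,-12,0]]' | sed -n 2p\;4p
```

```text
position: [0.5194, 0.0763, 0.105]
ft_force: [-19.4, 0.9, -0.1]
position: [0.5228, 0.0766, 0.1171]
ft_force: [-22.4, -0.5, 5.2]
```

```bash
python3 -m handwheel '[[-1,0,-2,0],[-2,0,-4,0],[-3,0,-6,0],[-4,0,-8,0],[-4,0,-8,0]]' | sed -n 2p\;4p
python3 -m handwheel '[[-1,0,-2,0],[-2,0,-4,0],[-3,0,-6,0],[-4,0,-8,0],[-4,0,-8,0]]' | sed -n 2p\;4p
python3 - <<'E'
from h import *
for n in ['top','scene']:
    c=r.read_camera(n); cv2.imwrite(f'pics/{n}2.png',c['img'][:,:,::-1])
a=cv2.imread('pics/top2.png')[160:320,200:380]; b=cv2.imread('pics/scene2.png')[180:300,280:440]
cv2.imwrite('pics/c2.png',np.hstack([cv2.resize(a,(400,356)),cv2.resize(b,(400,356))]))
E
```

```text
position: [0.5261, 0.0767, 0.1245]
ft_force: [-23.3, -0.3, 1.8]
position: [0.5282, 0.0768, 0.1317]
ft_force: [-28.0, -0.4, 2.6]
```

View pics/c2.png

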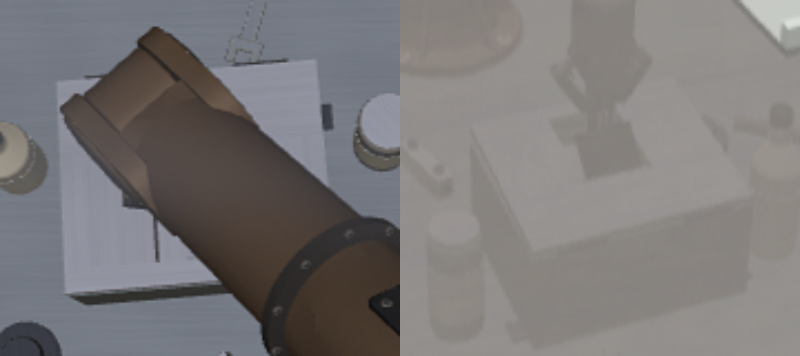

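The crop shows the fingers in the dish, and I can't tell the lid angle from this view. I'll check with the wrist camera.

```bash
python3 - <<'E'
from h import *
s=r.read_state(); P,Q=np.array(s['position']),np.array(s['eef_rot']); print(s['clock'],P,s['ft_force'],s['ft_torque'])
c=r.read_camera('wrist'); cv2.imwrite('pics/w4.png',c['img'][:,:,::-1])
def wproj(p):
    o=P+Q@TW[:3,3]; d=(Q@TW[:3,:3]).T@(np.array(p)-o); t=np.arctan2(np.hypot(d[0],d[1]),d[2]); k=KW[0]*t/np.hypot(d[0],d[1]); return (KW[1]+k*d[0],KW[2]+k*d[1])
y=.0636; Rb=np.array([[np.cos(y),-np.sin(y)],[np.sin(y),np.cos(y)]]); box=np.array([.5602,.0772])
for th in [0,.05,.1,.15,.2]:
    out=[]
    for X,Y,Z in [(-.230,-.14,.012),(-.230,.14,.012),(-.230,-.14,.002),(-.205,-.045,.012)]:
        x=X*np.cos(th)+Z*np.sin(th); z=-X*np.sin(th)+Z*np.cos(th)
        p=np.r_[box+Rb@[.115+x,Y],.11+z]; out.append(np.round(wproj(p),1).tolist())
    print(th,out)
E
```

```text
15.7333 [0.52812208 0.07682529 0.13160862] [-29.62485673  -0.85393662   2.89737424] [-0.08811312  5.90247551 -0.03134584]
0 [[46.8, 130.5], [601.7, 130.2], [58.5, 130.0], [216.7, 167.2]]
0.05 [[32.3, 133.0], [616.2, 132.6], [45.0, 131.3], [209.6, 171.3]]
0.1 [[16.8, 137.1], [631.7, 136.7], [30.4, 134.0], [201.6, 177.4]]
0.15 [[0.2, 143.0], [648.3, 142.7], [14.8, 138.4], [192.7, 185.9]]
0.2 [[-17.4, 151.1], [666.0, 150.8], [-1.9, 144.6], [182.8, 197.0]]
```

View pics/w4.png

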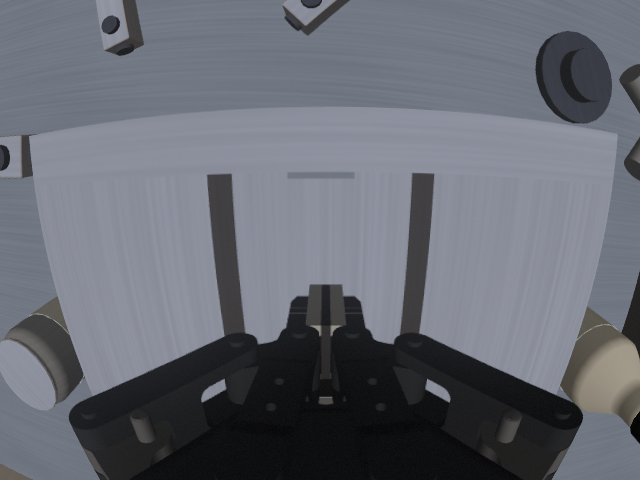

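The lid corners at (30,134) and (617,133) give a lid angle of about 0.05 rad, and the paddle is at its stop. I'll keep raising.

```bash
python3 -m handwheel '[[-1,0,-2,0],[-2,0,-4,0],[-3,0,-6,0],[-4,0,-8,0],[-4,0,-8,0]]' | sed -n 2p\;4p
python3 -m handwheel '[[-1,0,-2,0],[-2,0,-4,0],[-3,0,-6,0],[-4,0,-8,0],[-4,0,-8,0]]' | sed -n 2p\;4p
python3 -m handwheel '[[-1,0,-2,0],[-2,0,-4,0],[-3,0,-6,0],[-4,0,-8,0],[-4,0,-8,0]]' | sed -n 2p\;4p
python3 - <<'E'
from h import *
s=r.read_state(); P,Q=np.array(s['position']),np.array(s['eef_rot']); print(s['clock'],P)
c=r.read_camera('wrist'); cv2.imwrite('pics/w5.png',c['img'][:,:,::-1])
def wproj(p):
    o=P+Q@TW[:3,3]; d=(Q@TW[:3,:3]).T@(np.array(p)-o); t=np.arctan2(np.hypot(d[0],d[1]),d[2]); k=KW[0]*t/np.hypot(d[0],d[1]); return (KW[1]+k*d[0],KW[2]+k*d[1])
y=.0636; Rb=np.array([[np.cos(y),-np.sin(y)],[np.sin(y),np.cos(y)]]); box=np.array([.5602,.0772])
# dish side groove (dark) end rows
g=c['img'].astype(int).sum(2)
for rr in range(160,240,8):
    q=np.where(g[rr,190:250]<300)[0]; print(rr,(q.min()+190,q.max()+190) if len(q) else None)
for th in [0.1,.15,.2,.25,.3]:
    out=[]
    for X,Y,Z in [(-.205,-.045,.012)]:
        x=X*np.cos(th)+Z*np.sin(th); z=-X*np.sin(th)+Z*np.cos(th)
        p=np.r_[box+Rb@[.115+x,Y],.11+z]; out.append(np.round(wproj(p),1).tolist())
    print(th,out)
E
```

```text
position: [0.5308, 0.077, 0.1395]
ft_force: [-34.4, -1.5, 5.8]
position: [0.5341, 0.0773, 0.1475]
ft_force: [-37.9, -1.5, 9.6]
position: [0.538, 0.0776, 0.1558]
ft_force: [-40.2, -2.2, 12.0]
17.0333 [0.53803487 0.07755017 0.15578521]
160 None
168 None
176 (np.int64(197), np.int64(226))
184 (np.int64(198), np.int64(226))
192 (np.int64(200), np.int64(227))
200 (np.int64(201), np.int64(228))
208 (np.int64(202), np.int64(229))
216 (np.int64(203), np.int64(230))
224 (np.int64(205), np.int64(231))
232 (np.int64(206), np.int64(232))
0.1 [[218.8, 149.0]]
0.15 [[212.0, 154.2]]
0.2 [[204.5, 161.5]]
0.25 [[196.2, 171.1]]
0.3 [[187.1, 183.5]]
```

Lid is at about 0.25 rad and following well. I'll continue a little further with less push.

```bash
python3 -m handwheel '[[-1,0,-2,0],[-2,0,-4,0],[-3,0,-6,0],[-4,0,-8,0],[-4,0,-8,0]]' | sed -n 2p\;4p
python3 -m handwheel '[[-1,0,-2,0],[-2,0,-4,0],[-3,0,-6,0],[-4,0,-8,0],[-4,0,-8,0]]' | sed -n 2p\;4p
python3 -m handwheel '[[-1,0,-2,0],[-2,0,-4,0],[-4,0,-6,0],[-5,0,-8,0],[-5,0,-8,0]]' | sed -n 2p\;4p
python3 - <<'E'
from h import *
s=r.read_state(); P,Q=np.array(s['position']),np.array(s['eef_rot']); print(s['clock'],P)
c=r.read_camera('wrist'); cv2.imwrite('pics/w6.png',c['img'][:,:,::-1])
c=r.read_camera('scene'); cv2.imwrite('pics/scene6.png',c['img'][:,:,::-1])
def wproj(p):
    o=P+Q@TW[:3,3]; d=(Q@TW[:3,:3]).T@(np.array(p)-o); t=np.arctan2(np.hypot(d[0],d[1]),d[2]); k=KW[0]*t/np.hypot(d[0],d[1]); return (KW[1]+k*d[0],KW[2]+k*d[1])
y=.0636; Rb=np.array([[np.cos(y),-np.sin(y)],[np.sin(y),np.cos(y)]]); box=np.array([.5602,.0772])
g=cv2.imread('pics/w6.png').astype(int).sum(2)
for rr in range(144,272,8):
    q=np.where(g[rr,170:250]<300)[0]; print(rr,(q.min()+170,q.max()+170) if len(q) else None)
for th in [.25,.3,.35,.4,.45,.5]:
    X,Y,Z=(-.205,-.045,.012)
    x=X*np.cos(th)+Z*np.sin(th); z=-X*np.sin(th)+Z*np.cos(th)
    print(th,np.round(wproj(np.r_[box+Rb@[.115+x,Y],.11+z]),1))
E
```

```text
position: [0.5428, 0.0779, 0.1643]
ft_force: [-39.6, -4.6, 15.4]
position: [0.5483, 0.0783, 0.173]
ft_force: [-36.5, -4.2, 18.2]
position: [0.5548, 0.0788, 0.1816]
ft_force: [-32.4, -4.3, 18.0]
18.3333 [0.55481172 0.07883527 0.1816486 ]
144 None
152 None
160 None
168 None
176 None
184 (np.int64(182), np.int64(219))
192 (np.int64(184), np.int64(221))
200 (np.int64(186), np.int64(223))
208 (np.int64(188), np.int64(224))
216 (np.int64(191), np.int64(226))
224 (np.int64(193), np.int64(228))
232 (np.int64(195), np.int64(229))
240 (np.int64(198), np.int64(231))
248 (np.int64(200), np.int64(233))
256 (np.int64(202), np.int64(235))
264 (np.int64(205), np.int64(237))
0.25 [214.5 126.6]
0.3 [207.6 134.4]
0.35 [200.1 144.6]
0.4 [191.9 157.5]
0.45 [183.1 173.6]
0.5 [173.8 193.2]
```

```bash
python3 -m handwheel '[[5,0,0,0],[10,0,0,0],[16,0,0,0],[22,0,0,0],[22,0,0,0]]' | sed -n 2p\;4p
python3 -m handwheel '[[0,0,-15,0],[0,0,-45,0],[0,0,-80,0],[0,0,-115,0],[0,0,-150,0]]' | sed -n 2p\;4p
python3 -m handwheel '[[25,20,0,0],[50,40,0,0],[75,60,0,0],[98,78,0,0],[98,78,0,0]]' | sed -n 2p\;4p
python3 -m handwheel '[[0,0,0,0],[0,0,0,0],[0,0,0,0],[0,0,0,0],[0,0,0,0]]' | sed -n 2p\;4p
python3 - <<'E'
from h import *
s=r.read_state(); P,Q=np.array(s['position']),np.array(s['eef_rot']); print(s['clock'],P,s['joint_pos'].round(2))
y=.0636; Rb=np.array([[np.cos(y),-np.sin(y)],[np.sin(y),np.cos(y)]]); box=np.array([.5602,.0772])
print(Rb.T@(P[:2]-box))
c=r.read_camera('scene'); cv2.imwrite('pics/scene7.png',c['img'][:,:,::-1])
c=r.read_camera('wrist'); a=c['img'][:,:,::-1]; cv2.imwrite('pics/w7.png',a)
b=cv2.imread('pics/scene7.png')[150:330,260:440]
cv2.imwrite('pics/c7.png',np.hstack([cv2.resize(a,(448,336)),cv2.resize(b,(336,336))]))
E
```

```text
position: [0.5395, 0.0776, 0.1827]
ft_force: [-7.1, -0.3, 1.7]
position: [0.5414, 0.0779, 0.3351]
ft_force: [0.6, 0.0, -0.9]
position: [0.4344, 0.1541, 0.3342]
ft_force: [-0.3, 0.4, 1.0]
position: [0.4388, 0.149, 0.3326]
ft_force: [-0.1, -0.1, -0.1]
20.1 [0.43884694 0.14903808 0.33263563] [ 0.45  0.24 -1.06  1.72  0.21  1.31  0.97]
[-0.11654188  0.07940569]
```

View pics/c7.png

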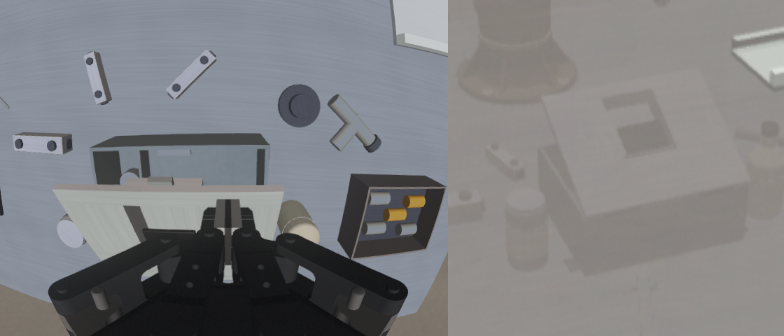

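The lid stays at about 0.47 rad by itself. The fingers are in front of its edge on the +y side. Now I'll lower them and push the front edge along its arc.

```bash
python3 -m handwheel '[[0,0,35,0],[0,0,70,0],[0,0,105,0],[0,0,130,0],[0,0,138,0]]' | sed -n 2p\;4p
python3 -m handwheel '[[-6,0,0,0],[-12,0,0,0],[-18,0,-5,0],[-25,0,-13,0],[-32,0,-21,0]]' | sed -n 2p\;4p
python3 -m handwheel '[[-6,0,-7,0],[-12,0,-14,0],[-18,0,-21,0],[-24,0,-28,0],[-30,0,-35,0]]' | sed -n 2p\;4p
```

```text
position: [0.4364, 0.1482, 0.1913]
ft_force: [-0.5, -0.7, 0.2]
position: [0.4657, 0.1515, 0.2166]
ft_force: [-27.6, -2.7, 12.4]
position: [0.4939, 0.1535, 0.2529]
ft_force: [-29.7, -6.7, 23.6]
```

```bash
python3 -m handwheel '[[-7,0,-6,0],[-14,0,-12,0],[-21,0,-18,0],[-28,0,-24,0],[-36,0,-29,0]]' | sed -n 2p\;4p
python3 - <<'E'
from h import *
c=r.read_camera('scene'); a=c['img'][:,:,::-1]; cv2.imwrite('pics/scene8.png',a)
cv2.imwrite('pics/c8.png',cv2.resize(a[100:300,260:480],None,fx=2.5,fy=2.5))
E
```

```text
position: [0.5356, 0.1569, 0.283]
ft_force: [-9.3, 1.5, 6.5]
```

View pics/c8.png

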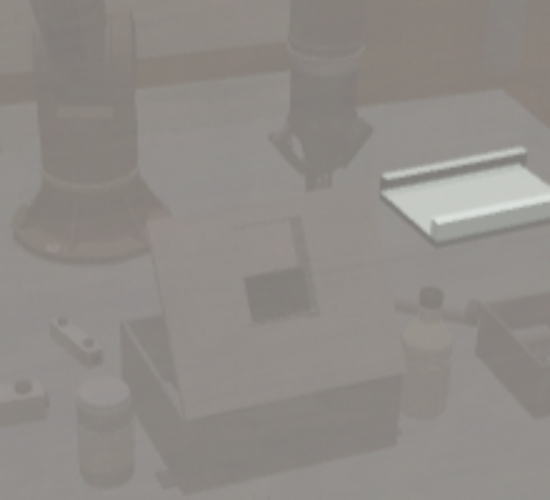

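The lid is at about 0.95 rad, with the fingers behind its edge at crop (320,180). I'll continue.

```bash
python3 -m handwheel '[[-8,0,-5,0],[-16,0,-9,0],[-24,0,-13,0],[-32,0,-17,0],[-41,0,-20,0]]' | sed -n 2p\;4p
python3 -m handwheel '[[-9,0,-3,0],[-18,0,-6,0],[-27,0,-8,0],[-36,0,-10,0],[-45,0,-12,0]]' | sed -n 2p\;4p
python3 -m handwheel '[[-9,0,-1,0],[-18,0,-2,0],[-27,0,-3,0],[-36,0,-3,0],[-42,0,-3,0]]' | sed -n 2p\;4p
python3 -m handwheel '[[0,0,0,0],[0,0,0,0],[0,0,0,0]]' | sed -n 2p\;4p
```

```text
position: [0.5772, 0.1593, 0.3029]
ft_force: [-4.6, 0.8, 3.5]
position: [0.6225, 0.1618, 0.3146]
ft_force: [-2.1, 2.1, 0.0]
position: [0.6648, 0.1639, 0.3171]
ft_force: [-2.6, 0.7, 1.0]
position: [0.6638, 0.1634, 0.3154]
ft_force: [-0.3, -0.1, 1.0]
```

```bash
python3 -m handwheel '[[15,0,0,0],[40,0,0,0],[70,0,0,0],[100,0,0,0],[130,0,0,0]]' 85 50 | sed -n 2p\;4p
python3 -m handwheel '[[0,0,0,0.11],[0,0,0,0.22],[0,0,0,0.33],[0,0,0,0.44],[0,0,0,0.55]]'  >/dev/null
python3 -m handwheel '[[0,0,0,0.11],[0,0,0,0.22],[0,0,0,0.33],[0,0,0,0.44],[0,0,0,0.55]]'  >/dev/null
python3 -m handwheel '[[0,0,0,0.11],[0,0,0,0.22],[0,0,0,0.33],[0,0,0,0.44],[0,0,0,0.55]]'  >/dev/null
python3 -m handwheel '[[0,0,0,0],[0,0,0,0],[0,0,0,0]]'
python3 - <<'E'
from h import *
s=r.read_state(); P,Q=np.array(s['position']),np.array(s['eef_rot'])
c=r.read_camera('scene'); a=c['img'][:,:,::-1]; cv2.imwrite('pics/scene9.png',a)
t=r.read_camera('top')['img'][:,:,::-1]; cv2.imwrite('pics/top9.png',t)
cv2.imwrite('pics/c9.png',np.hstack([cv2.resize(a[100:300,260:480],(440,400)),cv2.resize(t[160:320,220:364],(360,400))]))
print((Q.T@(np.array([.470,-.2494,.30])-P)*1000).round(1), 'turn',np.arctan2(Q[1,0],Q[0,0])-np.arctan2(1,.0175),s['joint_pos'].round(2))
E
```

```text
position: [0.5323, 0.1552, 0.3148]
ft_force: [0.3, 0.4, 0.1]
clock: 25.33
position: [0.5338, 0.1554, 0.315]
eef_rot: [[0.013, 1.0, 0.0], [1.0, -0.013, -0.0], [-0.0, 0.0, -1.0]]
ft_force: [-0.5, 0.0, 0.5]
width: 1.0
finger_force: 0.0
[-405.7  -58.4   15. ] turn 0.004097014476276417 [ 0.08  0.33 -0.62  1.58  0.2   1.3  -0.58]
```

View pics/c9.png

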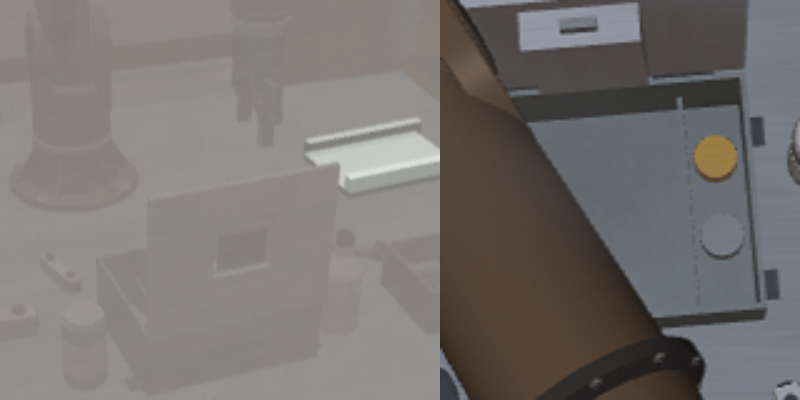

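The lid is standing upright, the compartment is open, and the fittings are on the -y side. Next I fetch the block.

```bash
python3 -m handwheel '[[-40,-6,0,0],[-80,-12,0,0],[-120,-18,0,0],[-160,-24,0,0],[-200,-29,0,0]]' >/dev/null
python3 -m handwheel '[[-40,-6,0,0],[-80,-12,0,0],[-120,-18,0,0],[-160,-24,15,0],[-200,-29,50,0]]' >/dev/null
python3 -m handwheel '[[-6,0,35,0],[-6,0,70,0],[-6,0,105,0],[-6,0,140,0],[-6,0,165,0]]'  >/dev/null
python3 -m handwheel '[[0,0,0,0],[0,0,0,0],[0,0,0,0],[0,0,0,0]]'
python3 - <<'E'
from h import *
s=r.read_state(); P,Q=np.array(s['position']),np.array(s['eef_rot'])
c=r.read_camera('wrist'); cv2.imwrite('pics/w10.png',c['img'][:,:,::-1])
g=c['img'].astype(int).sum(2)
m=(g[20:400,270:385]<230).astype(np.uint8)
n,l,st,ce=cv2.connectedComponentsWithStats(m)
for i in range(1,n):
    if 300<st[i,4]<4000: u,v=ce[i]+[270,20]; print(st[i],wrist(u,v,.048,P,Q))
E
```

```text
clock: 27.02
position: [0.4719, -0.24, 0.1103]
eef_rot: [[0.017, 1.0, 0.003], [1.0, -0.017, -0.001], [-0.001, 0.003, -1.0]]
ft_force: [-0.5, 0.3, -0.2]
width: 0.995
finger_force: 0.0
[ 26 118  51   9 311] [ 0.47095996 -0.17385005  0.048     ]
[  34  152   37   38 1089] [ 0.47066443 -0.20115179  0.048     ]
[ 36 307  33  32 814] [ 0.46869521 -0.29957856  0.048     ]
```

```bash
python3 -m handwheel '[[-10,-2,20,0],[-10,-2,50,0],[-10,-2,75,0],[-10,-2,92,0],[-10,-2,100,0]]' >/dev/null
python3 -m handwheel '[[0,0,1,0],[0,0,2,0],[0,0,2,0],[0,0,2,0],[0,0,2,0]]' | sed -n 2p\;4p
python3 -m handwheel '[[0,0,0,0],[0,0,0,0],[0,0,0,0],[0,0,0,0],[0,0,0,0]]' 20 60 >/dev/null
python3 -m handwheel '[[0,0,0,0],[0,0,0,0],[0,0,0,0],[0,0,0,0],[0,0,0,0]]'
```

```text
position: [0.469, -0.2499, 0.0074]
ft_force: [0.1, 0.2, 0.1]
clock: 28.73
position: [0.4687, -0.2497, 0.0067]
eef_rot: [[0.017, 1.0, 0.001], [1.0, -0.017, -0.0], [-0.0, 0.001, -1.0]]
ft_force: [0.0, 0.4, 5.3]
width: 0.412
finger_force: 60.9
```

```bash
python3 -m handwheel '[[0,0,-15,0],[0,0,-40,0],[0,0,-70,0],[0,0,-100,0],[0,0,-130,0]]' >/dev/null
python3 -m handwheel '[[0,0,-30,0],[0,0,-60,0],[0,0,-90,0],[0,0,-110,0],[0,0,-113,0]]' | sed -n 2p\;4p
python3 -m handwheel '[[36,6,0,0],[72,13,0,0],[108,19,0,0],[144,26,0,0],[179,32,0,0]]' >/dev/null
python3 -m handwheel '[[36,6,0,0],[72,13,0,0],[108,19,0,0],[144,26,0,-0.04],[179,32,0,-0.081]]' >/dev/null
python3 -m handwheel '[[0,0,0,0],[0,0,0,0],[0,0,0,0],[0,0,0,0]]'
python3 - <<'E'
from h import *
s=r.read_state(); P,Q=np.array(s['position']),np.array(s['eef_rot'])
y=.0636; Rb=np.array([[np.cos(y),-np.sin(y)],[np.sin(y),np.cos(y)]]); box=np.array([.5602,.0772])
print(Rb.T@(P[:2]-box))
c=r.read_camera('top'); cv2.imwrite('pics/top11.png',c['img'][:,:,::-1])
t=c['img'][:,:,::-1]; w=r.read_camera('wrist')['img'][:,:,::-1]
cv2.imwrite('pics/c11.png',np.hstack([cv2.resize(w,(480,360)),cv2.resize(t[160:320,220:362],(320,360))]))
E
```

```text
position: [0.4696, -0.2499, 0.2526]
ft_force: [0.9, -0.2, -4.3]
clock: 30.73
position: [0.5379, 0.1056, 0.2481]
eef_rot: [[-0.062, 0.998, -0.002], [0.998, 0.062, -0.001], [-0.001, -0.002, -1.0]]
ft_force: [-0.6, -0.5, -5.1]
width: 0.413
finger_force: 61.1
[-0.02046963  0.02975393]
```

View pics/c11.png

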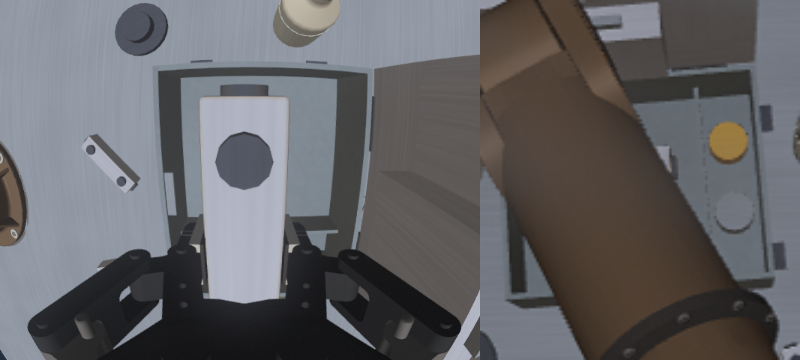

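The block hangs centred over the large compartment, clear of the walls, the divider and the upright lid. Lowering it.

```bash
python3 -m handwheel '[[0,0,20,0],[0,0,45,0],[0,0,70,0],[0,0,95,0],[0,0,120,0]]' | sed -n 2p\;4p
python3 -m handwheel '[[0,0,20,0],[0,0,40,0],[0,0,60,0],[0,0,80,0],[0,0,100,0]]' | sed -n 2p\;4p
python3 -m handwheel '[[0,0,4,0],[0,0,8,0],[0,0,10,0],[0,0,11,0],[0,0,11,0]]' | sed -n 2p\;4p
python3 -m handwheel '[[0,0,1,0],[0,0,2,0],[0,0,3,0],[0,0,3,0],[0,0,3,0]]' | sed -n 2p\;4p
python3 -m handwheel '[[0,0,0.5,0],[0,0,1,0],[0,0,1.5,0],[0,0,1.5,0],[0,0,1.5,0]]' | sed -n 2p\;4p
```

```text
position: [0.5385, 0.106, 0.1283]
ft_force: [0.4, -0.5, -3.0]
position: [0.5387, 0.1061, 0.0285]
ft_force: [-0.7, -0.4, -4.3]
position: [0.539, 0.1073, 0.0191]
ft_force: [-0.2, 0.2, -4.8]
position: [0.5384, 0.1073, 0.0153]
ft_force: [0.3, 0.5, -4.6]
position: [0.5383, 0.1073, 0.0137]
ft_force: [-0.1, -0.5, -3.7]
```

```bash
python3 -m handwheel '[[0,0,0.5,0],[0,0,1,0],[0,0,1.5,0],[0,0,1.5,0],[0,0,1.5,0]]' | sed -n 2p\;4p
python3 -m handwheel '[[0,0,0.5,0],[0,0,0.5,0],[0,0,0.5,0]]' | sed -n 2p\;4p
```

```text
position: [0.5384, 0.1073, 0.0127]
ft_force: [-3.2, -0.2, 5.7]
position: [0.5384, 0.1073, 0.0127]
ft_force: [-4.8, -2.2, 11.9]
```

```bash
python3 -m handwheel '[[0,0,-1,0],[0,0,-1,0],[0,0,-1,0]]' | sed -n 2p\;4p
python3 -m handwheel '[[0,0,0,0],[0,0,0,0],[0,0,0,0],[0,0,0,0],[0,0,0,0]]' 62 >/dev/null
python3 -m handwheel '[[0,0,0,0],[0,0,0,0],[0,0,0,0]]' | tail -5
python3 -m handwheel '[[0,0,-10,0],[0,0,-30,0],[0,0,-60,0],[0,0,-95,0],[0,0,-130,0]]' | sed -n 2p\;4p
python3 -m handwheel '[[0,0,-35,0],[0,0,-70,0],[0,0,-105,0],[0,0,-140,0],[0,0,-170,0]]' | sed -n 2p\;4p
python3 -m handwheel '[[-30,-30,0,0],[-60,-60,0,0],[-90,-90,0,0],[-120,-90,0,0],[-150,-90,0,0]]' | sed -n 2p\;4p
python3 -m handwheel '[[-30,0,0,0],[-60,0,0,0],[-90,0,0,0],[-120,0,0,0],[-150,0,0,0]]' | sed -n 2p\;4p
python3 -m handwheel '[[0,0,0,0],[0,0,0,0],[0,0,0,0],[0,0,0,0],[0,0,0,0]]'
python3 - <<'E'
from h import *
c=r.read_camera('top'); t=c['img'][:,:,::-1]; cv2.imwrite('pics/top12.png',t)
cv2.imwrite('pics/c12.png',cv2.resize(t[120:360,60:460],(800,480)))
E
```

```text
position: [0.5385, 0.1073, 0.0127]
ft_force: [0.3, -0.7, -0.7]
position: [0.5384, 0.1073, 0.0128]
eef_rot: [[-0.064, 0.998, 0.0], [0.998, 0.064, -0.0], [-0.0, 0.0, -1.0]]
ft_force: [0.7, 0.9, -0.5]
width: 0.727
finger_force: 0.0
position: [0.5377, 0.1074, 0.1446]
ft_force: [1.0, 0.2, -0.0]
position: [0.538, 0.1076, 0.3163]
ft_force: [1.1, -0.3, -0.7]
position: [0.4561, -0.0494, 0.3141]
ft_force: [1.8, -0.4, 0.1]
position: [0.4673, -0.1989, 0.3137]
ft_force: [0.0, -0.4, 0.7]
clock: 36.58
position: [0.4678, -0.1964, 0.3132]
eef_rot: [[-0.066, 0.998, 0.0], [0.998, 0.066, 0.0], [0.0, 0.0, -1.0]]
ft_force: [0.8, 0.7, 1.0]
width: 0.724
finger_force: 0.0
```

View pics/c12.png

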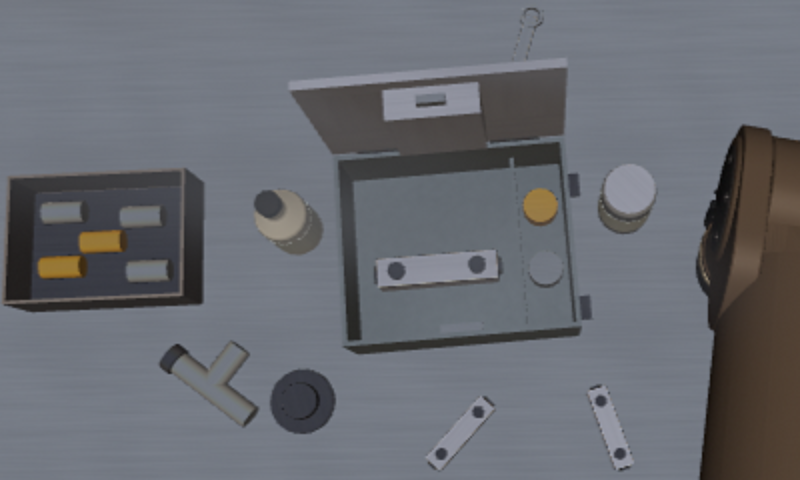

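The block lies ports up in the large compartment, with ports at crop (397,271) and (477,265). The lid stands upright and the bystanders are where they were.

```bash
python3 -c "
from station import r
print(r.job_done())"
```

```text
the job is handed in; nothing more can be done
None
```

The job is handed in, with no verdict returned: in the last picture the manifold block lies ports up and released in the box's large compartment, the lid stands upright on its own, and no bystander appears to have moved.

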